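# Draw the tall template board from the leaning stack and stand it on the easel

### The arm

A 6-joint arm with a two-finger parallel gripper is mounted at the origin on the work surface. World frame = base frame: x ahead of the robot, y to its left, z up, the work surface at z = 0. Lengths are in mm, angles in rad, forces in N, time in s.
With the tool pointing down it reaches from about 350 to 975 mm from the base axis. Payload 7.1 kg.
Tool frame: the origin (TCP) lies midway between the tips of the shut fingers; the grasp point (between the pads) lies 19 mm behind it; z points along the fingers, y is the line along which they close (so a half turn about z gives the same grasp; the last joint's range is limited). The gripper opens to 88 mm and grips with 3 to 60 N. Pads are 20 mm wide; open, the fingers measure 115 mm over their backs; the gripper's body (75 mm by 178 mm) begins 61 mm behind the grasp point.
Start: joints at [-1.292, 0.423, 1.63, -0, 1.089, -0.019], TCP at [183.404, -597.468, 222.675] pointing down, gripper open.
Joint ranges: [-3, 3], [-0.9, 2.11], [0.09, 2.58], [-1.31, 4.45], [0.11, 2.69], [-2.54, 2.54]. Speed limits (rad/s): [2.39, 2.39, 3.01, 3.14, 3.14, 3.14].

### API

Orientations are given as a rotation vector (axis times angle).
In Python, from bench import robot gives the robot as it stands.
- The arm moves only by the tool step_arm, never from a script. Its argument "steps" is a list of rows, each a list of 3 entries, a list of its own where there are three numbers: the closure, from 0 (fully open) to 1 (shut), then the shift along the tool's x, y, z in units of 2.5 cm (1.0 is 2.5 cm), then the turn, a rotation vector about the tool's x, y, z in units of 30 degrees (1.0 is 30 degrees). A call has 1 to 5 rows; each row shifts and turns the commanded pose from where the row before left it, along the tool's axes as they then stand; what a row does not reach is not made up. A row lasts 1/10 s, in which the tool goes at most 50 mm and 8.59 degrees, less where a joint would pass 70% of its speed; a pose out of reach is approached as far as the arm can. A call with a number of a shift or a turn outside -1 to 1 is refused whole. A call with a gripper value outside its range is refused whole. The fingers move at their own pace and stop on an object; the grip force is fixed at half the most. Time passes only in rows, so rows that do not move let the fingers close. It gives the time, the measured TCP pose, the force, the opening and the grip force at its end, in the units of the state.
- robot.get_obs(): the state, without advancing time (a new reading comes with each control period).
- robot.read_camera(name): name is "side" or "top" or "wrist"; returns the picture (420x560x3 uint8, red, green, blue); there is no depth.
- robot.get_calibration(name): a dict with "fx", "fy", "cx", "cy" (pixels), "pose" (4x4, takes a point from camera to world coordinates); the wrist camera has in their place "T_tool_cam" (4x4, takes a point from camera to tool coordinates, whose origin is the TCP and whose axes are the flange's). Camera axes: x right, y down, z forward; pixel columns grow to the right and rows downward; lengths in mm; the calibration is good to about 2 mm. A picture is of the moment at which its call begins: read the wrist's pose just before it. get_calibration takes no time and is no camera call.
- robot.sign_off(): hands the job in; it is judged then, once.
The state is a dict: "time_s": time; "qpos": joint angles; "joint_vel": joint speeds; "joint_torque": joint torques, N m; "position": TCP position; "ee_rot": TCP orientation; "ft_force": force on the tool from outside, world axes, zero at the start; "torque": the same for the moment, N m; "opening": finger opening in mm; "grip_force": force on a finger pad.
Only numpy, scipy, OpenCV 4.12 (cv2) and the standard library are available. Lean on these libraries where they do the work, as an engineer would, in place of code of your own. Each camera call takes 0.05 s, during which the arm holds its last target. There are 200 camera calls.

### The job

Draw the tallest template board out of the stack leaning against the low grey rack wall, leaving the three shorter boards leaning there, and stand it upright on the ledge of the metal easel, leaning flat back against the sloping plate and wholly within the plate's width. Set it down, do not let it drop or throw it, and leave everything else on the bench where it is.

Things in the scene. Friction and masses are not known exactly. Their poses are not given: they have to be found in the camera images.
- tall_center (a point): Centre of the tall template board: plywood rectangle 210 mm tall (z, up the board), 120 wide (y), 12 thick (x, normal to the face), 0.2 kg. It leans about 24 degrees, top towards the rack wall, in any of the stack's four places; its top stands 60 mm or more (along the board) above the other boards, so it can be pinched there across its thickness.
- board_a_center (a point): Centre of a shorter plywood board, 150 mm tall (z), 120 mm wide (y), 12 mm thick (x), leaning in the same stack, parallel to the tall one and face to face with its neighbours. If a board behind it is drawn it settles back by itself a little.
- board_b_center (a point): The same, a board 142 mm tall.
- board_c_center (a point): The same, another board 150 mm tall.
- rack: Fixed grey rack. Origin: on the table at the foot of its wall's front face, mid-width. Wall upright behind x = 0: 170 mm wide (y), 105 high, 12 thick. A 6 mm base plate runs along +x (roughly away from the robot) to a kerb 16 mm high at x = 103 to 113 mm. The boards' feet stand on it at x = 44 to 95 mm; they lean on the wall's top edge, tops roughly towards the robot.
- easel_plate: Fixed metal easel, 180 mm wide (y). Origin: mid-width, in the corner of plate face (x = 0) and ledge (z = 0), 16 mm above the table. z runs up the plate to 125 mm, sloping 24 degrees from vertical, top roughly towards the robot; x outwards, normal to it. Ledge x = 0 to 40 mm, then a lip 14 mm high, 5 thick. The tall board properly placed: centre at x = 6, z = 105 mm, z along this z.
- tin: Bystander: round flat steel tin, 64 mm across, 30 mm high, loose. Origin at the centre of its underside, as for all the bystanders.
- heel: Bystander: wooden shoe heel block, 50 x 55 x 56 mm high, loose.
- hammer_mid (a point): Bystander: hammer, 220 mm long, lying at the far side; a point at the middle of its length, on the table.
- pen_cup: Bystander: round cup of pencils and brushes, 76 mm across, 165 mm high with the pencils, loose, at the robot's left.
- heat_gun: Bystander: heat gun standing on its end, nozzle up, 72 mm across, 230 mm high, its handle reaching 130 mm out along +x, loose, at the robot's right.

How it is judged (in metres and radians):
At the end, for the whole second after the job is handed in: The tall board rests on the easel: centre 0-12 mm off the plate, 95-115 mm up it, within 35 mm of mid-width, aligned within 7 degrees. The shorter boards rest leaning 11-43 degrees, centres within 40 mm of their start (x of tall_center in the frame of easel_plate between 0 and 0.012 m and y of tall_center in the frame of easel_plate between -0.035 and 0.035 m and z of tall_center in the frame of easel_plate between 0.095 and 0.115 m and angle between the z axis of tall_center and the z axis of easel_plate, either way round below 0.12 rad and angle between the x axis of tall_center and the x axis of easel_plate, either way round below 0.12 rad and linear speed of each of tall, board_a, board_b, board_c below 0.02 m/s and distance of each of board_a_center, board_b_center, board_c_center from where it was at the start of the episode below 0.04 m and angle between board_a_center's own z axis and vertical between 0.2 and 0.75 rad and angle between board_b_center's own z axis and vertical between 0.2 and 0.75 rad and angle between board_c_center's own z axis and vertical between 0.2 and 0.75 rad); the robot touches nothing.
It fails at once if a shorter board is toppled or dragged out of its place (leaning over 43 or under 6 degrees, or its centre moved over 60 mm) (distance of any of board_a_center, board_b_center, board_c_center from where it was at the start of the episode above 0.06 m or angle between any of board_a_center, board_b_center, board_c_center's own z axis and vertical above 0.75 rad or angle between any of board_a_center, board_b_center, board_c_center's own z axis and vertical below 0.1 rad).
It fails at once if the tall board falls free (over 0.5 m/s with the fingers off it) (linear speed of tall above 0.5 m/s and contact force between the fingers and tall below 0.05 N).
It fails at once if a bystander is moved over 30 mm (distance of any of tin, heel, hammer_mid, pen_cup, heat_gun from where it was at the start of the episode above 0.03 m).
It also fails if it takes over 56 s, if anything falls off the work surface, if the arm or the gripper's body presses on something with over 40 N, if the wrist force passes 120 N, or if a joint passes its speed limit or range.

## Working session

There is one attempt and no reset: what is moved stays moved. The work goes in short steps, Python scripts to look and compute and a tool call to move; the robot and the scene stay as the last step left them, time stands still between calls to the robot, and variables do not carry over. Pictures are saved under pics/ and viewed, at most 10 in all, crops included, and the job is handed in when it is done.

Besides the shell and the picture viewer there is one more tool, called after "Emit:" as name(argument=value, ...), one argument or row to a line, values as JSON. step_arm: Moves the arm, as the interface text tells. Its arguments: {"type":"object","properties":{"steps":{"type":"array"}},"required":["steps"]}

```bash
mkdir -p pics; ls; python3 - <<'E'
from bench import robot
import cv2,numpy as np
for n in ["side","top"]:
    im=robot.read_camera(n); cv2.imwrite(f"pics/{n}0.png",im[:,:,::-1]); c=robot.get_calibration(n)
    print(n,c['fx'],c['fy'],c['cx'],c['cy'],np.round(c['pose'],3).tolist())
c=robot.get_calibration("wrist");print(np.round(c['T_tool_cam'],3).tolist(),c['fx'])
o=robot.get_obs();print(o)
E
```

```text
pics
side 426.65955893137715 426.65955893137715 278.4852963166704 204.54573137417793 [[-0.882, -0.272, 0.386, 185.621], [-0.471, 0.469, -0.747, 899.9], [0.022, -0.841, -0.541, 741.237], [0.0, 0.0, 0.0, 1.0]]
top 512.8153134376369 512.8153134376369 280.34795526425853 205.37523425147558 [[-0.011, -0.991, 0.132, 412.423], [-1.0, 0.009, -0.018, 13.915], [0.017, -0.133, -0.991, 1705.957], [0.0, 0.0, 0.0, 1.0]]
[[0.002, -0.952, -0.305, 83.68], [1.0, 0.002, 0.001, -0.011], [-0.0, -0.305, 0.952, -161.981], [0.0, 0.0, 0.0, 1.0]] 352.2978287539553
{'time_s': 0.1, 'qpos': array([-1.29199948e+00,  4.23730715e-01,  1.63059757e+00, -1.43298451e-05,
        1.08858593e+00, -1.90257545e-02]), 'joint_vel': array([-2.72388090e-04, -3.38894707e-04,  4.49226848e-04,  2.64202094e-04,
        1.56512221e-03, -8.55502551e-05]), 'joint_torque': array([ 3.20988065e-04, -5.45614672e+01, -2.74323857e+01,  6.45438046e-02,
        1.87450543e-02, -1.83573400e-05]), 'position': array([ 183.27028678, -597.01363638,  222.00676087]), 'ee_rot': array([-3.10552937e+00, -4.65907775e-01,  2.88518815e-04]), 'ft_force': array([-0.58184867, -0.27476292,  1.19112345]), 'torque': array([-0.02843984,  0.00062078,  0.00437094]), 'grip_force': 0.0, 'opening': 87.88078228559026}
```

View pics/side0.png

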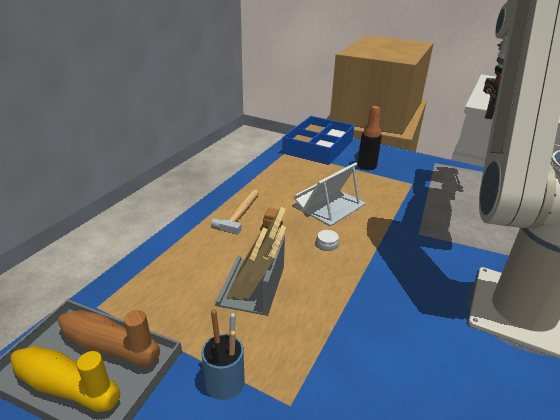

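View pics/top0.png

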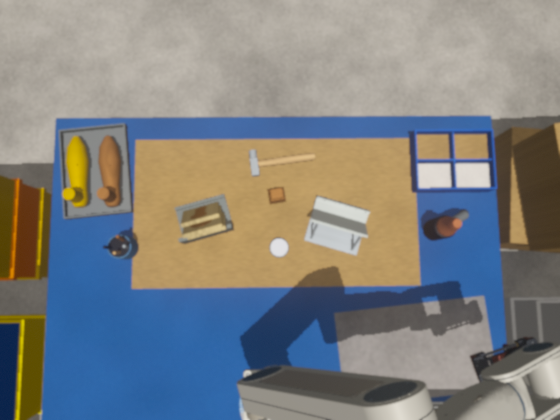

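The side view shows the stack near (262,265), the easel near (330,195), the tin at (327,240) and the heel at (271,215). The top view shows the rack near (205,220) and the easel near (338,225). I'll enlarge both next.

```bash
python3 - <<'E'
import cv2,numpy as np
s=cv2.imread('pics/side0.png');t=cv2.imread('pics/top0.png')
r=lambda im,x,y,w,h,k:cv2.resize(im[y:y+h,x:x+w],None,fx=k,fy=k,interpolation=cv2.INTER_CUBIC)
a=r(t,165,185,80,60,5);b=r(t,295,185,80,75,5)[:300]
c=r(s,210,195,80,120,5); 
d=r(s,285,155,80,75,5)
cv2.imwrite('pics/c1.png',np.hstack([c,np.vstack([a,r(t,297,190,80,60,5)])]))
cv2.imwrite('pics/c2.png',r(s,285,155,90,75,8))
E
```

```text
(no output)
```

View pics/c1.png

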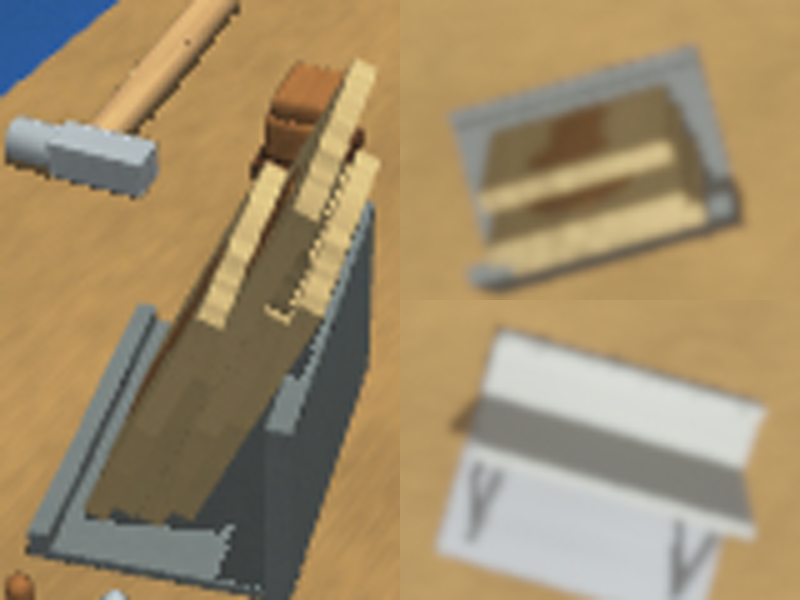

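View pics/c2.png

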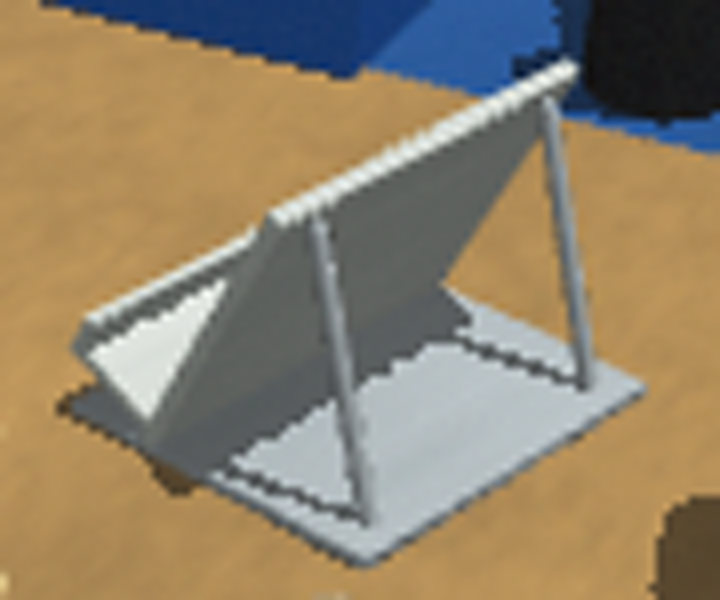

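The crops show the order from the kerb: a short board, the tall one, then two short ones at the wall. In `c1`, the tall top edge runs (297,208)–(378,68). Next I'll fit the rack, easel and board poses from corner pixels.

```bash
cat > h.py <<'E'
import numpy as np,cv2
from bench import robot
from scipy.optimize import least_squares
from scipy.spatial.transform import Rotation as R
C={n:robot.get_calibration(n) for n in("side","top")}
def proj(n,P):
    c=C[n];T=np.linalg.inv(c['pose']);p=T[:3,:3]@P+T[:3,3]
    return np.array([c['cx']+c['fx']*p[0]/p[2],c['cy']+c['fy']*p[1]/p[2]])
a=np.radians(24)
def rack(x,y,w): return R.from_euler('z',w).as_matrix(),np.array([x,y,0.])
def easel(x,y,w):
    # x normal (out,up), z up the plate leaning to -x
    M=np.array([[np.cos(a),0,-np.sin(a)],[0,1,0],[np.sin(a),0,np.cos(a)]])
    return R.from_euler('z',w).as_matrix()@M,np.array([x,y,16.])
def s1(u,v):return("side",210+u/5-.4,195+v/5-.4)
def t1(u,v):return("top",165+(u-400)/5-.4,185+v/5-.4)
def t2(u,v):return("top",297+(u-400)/5-.4,190+(v-300)/5-.4)
def s2(u,v):return("side",285+u/8-.45,155+v/8-.45)
def fit(f,pts,x0):
    res=lambda q:np.concatenate([proj(n,f(*q)[0]@np.array(P,float)+f(*q)[1])-[u,v] for P,(n,u,v) in pts])
    r=least_squares(res,x0,loss='soft_l1',x_scale=[100,100,1]);return r.x,np.round(res(r.x).reshape(-1,2),1)
E
python3 - <<'E'
from h import *
rp=[((113,85,0),s1(28,550)),((113,85,16),s1(30,530)),((113,-85,16),s1(140,305)),((0,85,105),s1(265,430)),((-12,85,105),s1(295,432)),((-12,-85,105),s1(373,207)),
((113,85,16),t1(455,118)),((113,-85,16),t1(693,48)),((-12,-85,105),t1(740,215)),((-12,85,105),t1(485,288))]
q,e=fit(rack,rp,[600,200,0.2]);print("rack",q,e.tolist())
ep=[((0,90,125),s2(272,212)),((0,-90,125),s2(562,62)),((0,90,0),s2(150,415)),((45,90,14),s2(85,325)),
((45,90,14),t2(500,328)),((45,-90,14),t2(766,405)),((0,90,125),t2(468,447)),((0,-90,125),t2(757,533))]
p,e=fit(easel,ep,[600,-200,-0.2]);print("easel",p,e.tolist())
# boards: plane lean 24; param foot-front x, y, lean; top corners in rack frame
Rr,tr=rack(*q)
for name,H,pts in [("tall",210,[(297,208),(320,222),(378,68),(355,60)]),("front",150,[(198,318),(220,328),(287,172),(265,165)])]:
    def f(fx,y,l):
        # board frame: origin foot back edge... centre bottom, x normal
        M=np.array([[np.cos(l),0,-np.sin(l)],[0,1,0],[np.sin(l),0,np.cos(l)]])
        return Rr@M,Rr@np.array([fx,y,6.])+tr
    bp=[((sx*6,sy*60,H),s1(*uv)) for (sx,sy),uv in zip([(1,1),(-1,1),(-1,-1),(1,-1)],pts)]
    b,e=fit(f,bp,[75,0,.42]);M,t=f(*b)
    print(name,b,e.tolist(),"top",M@[0,0,H]+t,"top fixed 24", )
E
```

```text
rack [5.48333738e+02 2.22338630e+02 2.67649067e-01] [[0.9, 0.9], [0.1, -0.1], [0.1, -0.6], [0.4, -0.4], [-0.2, 0.1], [0.7, -0.9], [-1.3, -0.8], [0.7, -0.6], [-0.8, -0.5], [-2.6, -0.1]]
easel [ 6.03186888e+02 -2.11706895e+02 -2.88096837e-01] [[-0.4, 0.3], [0.2, -0.3], [-0.3, 0.9], [-0.1, -0.7], [-0.1, 1.2], [-0.2, 0.8], [1.3, -0.1], [-0.3, -1.4]]
tall [81.45444194 -9.91681978  0.44089547] [[-0.4, 0.0], [-0.0, -0.1], [0.2, 0.5], [0.3, -0.4]] top [543.08408135 210.61608186 195.9176758 ] top fixed 24
front [101.33965726   3.71055287   0.4807007 ] [[-0.3, -0.2], [0.0, 0.6], [0.1, 0.2], [0.2, -0.9]] top [578.19337412 234.37454448 139.00067041] top fixed 24
```

The fits are consistent to about 5 mm: rack at (548,222) with yaw 0.268, easel at (603,-212) with yaw -0.288, and the tall board's top at (543,211,196). Next I'll plan the approach.

```bash
cat >> h.py <<'E'
def frame(yaw,lean=a):
    "tool orientation: x=board y, y=board normal, z=down the board"
    M=np.array([[np.cos(lean),0,-np.sin(lean)],[0,1,0],[np.sin(lean),0,np.cos(lean)]])
    B=R.from_euler('z',yaw).as_matrix()@M
    return np.column_stack([B[:,1],B[:,0],-B[:,2]]),B
def rows(g,p0,R0,wps,smax=.9):
    "wps: (p,R) ; prints rows of shift and turn in units of 25 mm and 30 deg"
    out=[]
    for p1,R1 in wps:
        r=R.from_matrix(R0.T@R1).as_rotvec();d=p1-p0
        n=int(max(np.ceil(np.linalg.norm(d)/25/smax),np.ceil(np.degrees(np.linalg.norm(r))/8.4),1))
        Rc=R0.copy()
        for i in range(n):
            out.append([g,(Rc.T@d/n/25).round(2).tolist(),(r/n/np.radians(30)).round(3).tolist()])
            Rc=Rc@R.from_rotvec(r/n).as_matrix()
        p0,R0=p1,R1
    for i in range(0,len(out),5):print(out[i:i+5])
def now():
    o=robot.get_obs();return o['position'],R.from_rotvec(o['ee_rot']).as_matrix()
RACK=(548.3,222.3,.268);EAS=(603.2,-211.7,-.288);TOP=np.array([543.,210.6,195.9])
E
python3 - <<'E'
from h import *
p,Rt=now();Rg,B=frame(.268)
pre=TOP+60*B[:,2]; print(pre)
rows(0,p,Rt,[(np.array([360,-200,330.]),R.from_rotvec([0,0,0]).as_matrix()@Rt@R.from_euler('z',-60,degrees=True).as_matrix()),(pre+[0,0,60],Rg),(pre,Rg)],1.2)
E
```

```text
[519.46697197 204.13768615 250.71272746]
[[0, [0.76, -0.87, -0.29], [0.0, -0.0, -0.133]], [0, [0.82, -0.82, -0.29], [0.0, -0.0, -0.133]], [0, [0.88, -0.76, -0.29], [0.0, -0.0, -0.133]], [0, [0.93, -0.7, -0.29], [0.0, -0.0, -0.133]], [0, [0.97, -0.63, -0.29], [0.0, -0.0, -0.133]]]
[[0, [1.01, -0.56, -0.29], [0.0, -0.0, -0.133]], [0, [1.05, -0.49, -0.29], [0.0, -0.0, -0.133]], [0, [1.08, -0.41, -0.29], [0.0, -0.0, -0.133]], [0, [1.11, -0.34, -0.29], [0.0, -0.0, -0.133]], [0, [1.13, -0.26, -0.29], [0.0, -0.0, -0.133]]]
[[0, [1.15, -0.18, -0.29], [0.0, -0.0, -0.133]], [0, [1.15, -0.1, -0.29], [0.0, -0.0, -0.133]], [0, [1.16, -0.02, -0.29], [0.0, -0.0, -0.133]], [0, [1.16, 0.06, -0.29], [0.0, -0.0, -0.133]], [0, [1.15, 0.14, -0.29], [0.0, -0.0, -0.133]]]
[[0, [1.15, 0.17, 0.05], [-0.052, 0.013, -0.062]], [0, [1.14, 0.21, 0.07], [-0.052, 0.013, -0.062]], [0, [1.13, 0.24, 0.08], [-0.052, 0.013, -0.062]], [0, [1.12, 0.28, 0.09], [-0.052, 0.013, -0.062]], [0, [1.11, 0.31, 0.11], [-0.052, 0.013, -0.062]]]
[[0, [1.1, 0.34, 0.13], [-0.052, 0.013, -0.062]], [0, [1.09, 0.38, 0.14], [-0.052, 0.013, -0.062]], [0, [1.07, 0.41, 0.16], [-0.052, 0.013, -0.062]], [0, [1.06, 0.44, 0.18], [-0.052, 0.013, -0.062]], [0, [1.04, 0.47, 0.2], [-0.052, 0.013, -0.062]]]
[[0, [1.03, 0.49, 0.22], [-0.052, 0.013, -0.062]], [0, [1.01, 0.52, 0.24], [-0.052, 0.013, -0.062]], [0, [0.99, 0.55, 0.26], [-0.052, 0.013, -0.062]], [0, [0.97, 0.57, 0.28], [-0.052, 0.013, -0.062]], [0, [0.95, 0.59, 0.31], [-0.052, 0.013, -0.062]]]
[[0, [0.0, -0.49, 1.1], [0.0, 0.0, 0.0]], [0, [0.0, -0.49, 1.1], [0.0, 0.0, 0.0]]]
```

Emit:
step_arm(
  steps=[
    [0,[0.75,-0.85,-0.3],[0,0,-0.13]],
    [0,[0.8,-0.8,-0.3],[0,0,-0.13]],
    [0,[0.9,-0.75,-0.3],[0,0,-0.13]],
    [0,[0.95,-0.7,-0.3],[0,0,-0.13]],
    [0,[1,-0.65,-0.3],[0,0,-0.13]],
  ],
)

```text
time_s: 0.6
position: [244.0, -464.1, 260.1]
ee_rot: [-2.981, -0.989, 0.0]
ft_force: [0.3, -0.2, -0.6]
opening: 87.7
grip_force: 0.0
```

Emit:
step_arm(
  steps=[
    [0,[1,-0.55,-0.3],[0,0,-0.13]],
    [0,[1,-0.5,-0.3],[0,0,-0.13]],
    [0,[1,-0.4,-0.3],[0,0,-0.13]],
    [0,[1,-0.35,-0.3],[0,0,-0.13]],
    [0,[1,-0.25,-0.3],[0,0,-0.13]],
  ],
)

```text
time_s: 1.1
position: [298.1, -339.8, 297.7]
ee_rot: [-2.771, -1.48, 0.0]
ft_force: [0.5, 1.1, -0.0]
opening: 87.9
grip_force: 0.0
```

Emit:
step_arm(
  steps=[
    [0,[1,-0.2,-0.3],[0,0,-0.13]],
    [0,[1,-0.1,-0.3],[0,0,-0.13]],
    [0,[1,0,-0.3],[0,0,-0.13]],
    [0,[1,0.05,-0.3],[0,0,-0.13]],
    [0,[1,0.15,-0.3],[0,0,-0.13]],
  ],
)

```text
time_s: 1.6
position: [351.3, -225.8, 335.3]
ee_rot: [-2.48, -1.928, 0.0]
ft_force: [0.6, -0.4, -0.3]
opening: 88.3
grip_force: 0.0
```

Emit:
step_arm(
  steps=[
    [0,[1,0.2,0],[0,0,0]],
    [0,[1,0.2,0],[0,0,0]],
    [0,[1,0.2,0],[0,0,0]],
    [0,[1,0.2,0],[0,0,0]],
    [0,[1,0.2,0],[0,0,0]],
  ],
)

```text
time_s: 2.1
position: [406.7, -111.1, 335.0]
ee_rot: [-2.483, -1.925, 0.0]
ft_force: [0.0, 0.3, 0.6]
opening: 88.1
grip_force: 0.0
```

```bash
python3 - <<'E'
from h import *
p,Rt=now();Rg,B=frame(.268)
rows(0,p,Rt,[(TOP+85*B[:,2]+[0,0,30],Rg)],.95)
E
```

```text
[[0, [0.94, 0.06, 0.09], [-0.056, 0.015, -0.07]], [0, [0.93, 0.09, 0.1], [-0.056, 0.015, -0.07]], [0, [0.93, 0.12, 0.11], [-0.056, 0.015, -0.07]], [0, [0.92, 0.16, 0.12], [-0.056, 0.015, -0.07]], [0, [0.92, 0.19, 0.13], [-0.056, 0.015, -0.07]]]
[[0, [0.91, 0.21, 0.15], [-0.056, 0.015, -0.07]], [0, [0.9, 0.24, 0.16], [-0.056, 0.015, -0.07]], [0, [0.89, 0.27, 0.17], [-0.056, 0.015, -0.07]], [0, [0.88, 0.3, 0.19], [-0.056, 0.015, -0.07]], [0, [0.86, 0.32, 0.21], [-0.056, 0.015, -0.07]]]
[[0, [0.85, 0.35, 0.22], [-0.056, 0.015, -0.07]], [0, [0.83, 0.37, 0.24], [-0.056, 0.015, -0.07]], [0, [0.82, 0.4, 0.26], [-0.056, 0.015, -0.07]], [0, [0.8, 0.42, 0.27], [-0.056, 0.015, -0.07]]]
```

Emit:
step_arm(
  steps=[
    [0,[0.94,0.06,0.09],[-0.056,0.015,-0.07]],
    [0,[0.93,0.09,0.1],[-0.056,0.015,-0.07]],
    [0,[0.93,0.12,0.11],[-0.056,0.015,-0.07]],
    [0,[0.92,0.16,0.12],[-0.056,0.015,-0.07]],
    [0,[0.92,0.19,0.13],[-0.056,0.015,-0.07]],
  ],
)

```text
time_s: 2.6
position: [443.2, 0.4, 323.8]
ee_rot: [2.223, 2.079, 0.185]
ft_force: [-0.2, 0.5, -0.5]
opening: 88.0
grip_force: 0.0
```

Emit:
step_arm(
  steps=[
    [0,[0.91,0.21,0.15],[-0.056,0.015,-0.07]],
    [0,[0.9,0.24,0.16],[-0.056,0.015,-0.07]],
    [0,[0.89,0.27,0.17],[-0.056,0.015,-0.07]],
    [0,[0.88,0.3,0.19],[-0.056,0.015,-0.07]],
    [0,[0.86,0.32,0.21],[-0.056,0.015,-0.07]],
  ],
)

```text
time_s: 3.1
position: [479.7, 112.2, 312.5]
ee_rot: [1.95, 2.197, 0.357]
ft_force: [0.7, 0.0, -0.5]
opening: 87.9
grip_force: 0.0
```

Emit:
step_arm(
  steps=[
    [0,[0.85,0.35,0.22],[-0.056,0.015,-0.07]],
    [0,[0.83,0.37,0.24],[-0.056,0.015,-0.07]],
    [0,[0.82,0.4,0.26],[-0.056,0.015,-0.07]],
    [0,[0.8,0.42,0.27],[-0.056,0.015,-0.07]],
    [0,[0,0,0],[0,0,0]],
  ],
)

```text
time_s: 3.6
position: [508.8, 202.0, 303.1]
ee_rot: [1.723, 2.269, 0.483]
ft_force: [-0.2, -0.0, -0.2]
opening: 87.8
grip_force: 0.0
```

```bash
python3 - <<'E'
from h import *
p,Rt=now();Rg,B=frame(.268)
im=robot.read_camera("wrist")[:,:,::-1]
cv2.imwrite('pics/w1.png',cv2.resize(im,(800,600),interpolation=cv2.INTER_CUBIC))
np.savez('w1.npz',p=p,R=Rt)
c=robot.get_calibration("wrist");print({k:c[k] for k in('fx','fy','cx','cy')})
print(p,np.degrees(R.from_matrix(Rt.T@Rg).as_rotvec()), Rg.T@(TOP-p),robot.get_obs()['qpos'])
E
```

```text
{'fx': 352.2978287539553, 'fy': 352.2978287539553, 'cx': 274.28802555017165, 'cy': 207.33320691689258}
[508.84339958 202.01866778 303.09526313] [ 0.02530694 -0.10840475  0.18273843] [ -0.76978313 -11.43461792 112.248804  ] [ 0.37965862  0.04386634  1.99721822 -0.06954728  0.68560463  0.15384054]
```

View pics/w1.png

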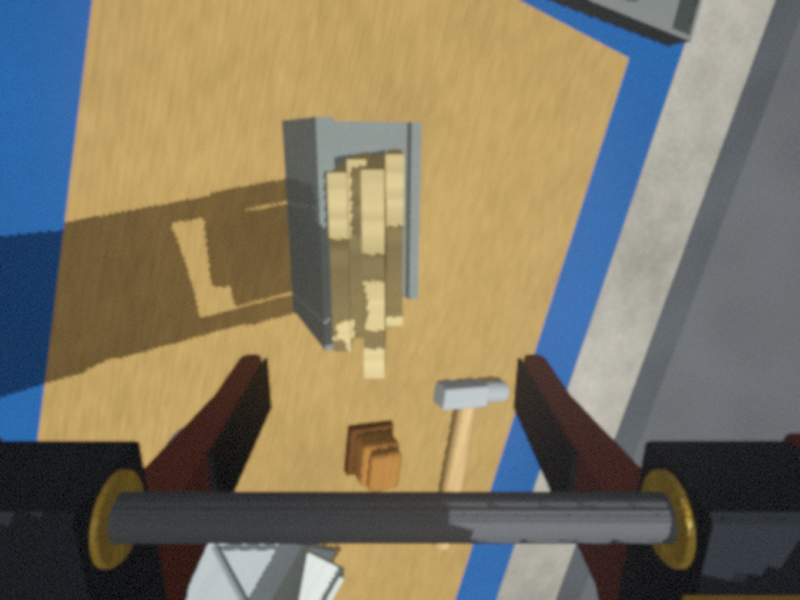

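The wrist view shows the tall board as the third strip from the left, spanning (361–384, 170–377), with a short board on its right and two on its left. The fingertips are at (255,360) and (530,360).

```bash
python3 - <<'E'
from h import *
d=np.load('w1.npz');p,Rt=d['p'],d['R'];c=robot.get_calibration("wrist");T=c['T_tool_cam'];k=560/800
def ray(u,v): return T[:3,:3]@np.array([(u*k-c['cx'])/c['fx'],(v*k-c['cy'])/c['fy'],1])
def hit(u,v,z): r=ray(u,v);return T[:3,3]+r*(z-T[2,3])/r[2]
for z in (100,106,112,118):
    P=[hit(u,v,z) for u,v in((361,170),(384,170),(364,377),(385,377))]
    print(z,np.round(P,1).tolist(),P[0][0]-P[2][0],P[1][1]-P[0][1])
z=112
m=np.mean([hit(u,v,z) for u,v in((361,170),(384,170),(364,377),(385,377))],0);print(m,Rt@m+p)
E
```

```text
100 [[67.6, -16.3, 100.0], [67.7, -4.6, 100.0], [-48.5, -16.5, 100.0], [-48.4, -4.4, 100.0]] 116.09590016624274 11.652816073668227
106 [[67.2, -16.6, 106.0], [67.3, -4.7, 106.0], [-51.5, -16.9, 106.0], [-51.5, -4.5, 106.0]] 118.75107693009844 11.91932235363146
112 [[66.9, -17.0, 112.0], [66.9, -4.8, 112.0], [-54.5, -17.2, 112.0], [-54.5, -4.6, 112.0]] 121.40625369395413 12.18582863359469
118 [[66.5, -17.3, 118.0], [66.5, -4.9, 118.0], [-57.6, -17.6, 118.0], [-57.6, -4.6, 118.0]] 124.06143045780983 12.452334913557923
[  6.16533879 -10.89688084 112.        ] [541.51601172 217.5680933  196.36443723]
```

Emit:
step_arm(
  steps=[
    [0,[0.28,-0.43,0.2],[0,0,0]],
    [0,[0,0,0.9],[0,0,0]],
    [0,[0,0,0.9],[0,0,0]],
    [0,[0,0,0.9],[0,0,0]],
    [0,[0,0,0.9],[0,0,0]],
  ],
)

```text
time_s: 4.15
position: [534.6, 214.2, 211.7]
ee_rot: [1.728, 2.265, 0.482]
ft_force: [-0.4, 0.4, 0.4]
opening: 88.1
grip_force: 0.0
```

Emit:
step_arm(
  steps=[
    [0,[0,0,0.9],[0,0,0]],
    [0,[0,0,0.7],[0,0,0]],
    [0,[0,0,0.5],[0,0,0]],
    [0,[0,0,0.2],[0,0,0]],
    [0,[0,0,0],[0,0,0]],
  ],
)

```text
time_s: 4.65
position: [557.5, 220.9, 159.8]
ee_rot: [1.727, 2.266, 0.482]
ft_force: [-0.1, -0.5, -0.3]
opening: 87.9
grip_force: 0.0
```

```bash
python3 - <<'E'
from h import *
p,Rt=now();Rg,B=frame(.268);print(p,robot.get_obs()['ft_force'],Rt.T@(np.array([541.5,217.6,196.4])-p))
w=robot.read_camera("wrist");s=robot.read_camera("side")[170:320,200:350]
cv2.imwrite('pics/w2.png',np.hstack([w[:,60:460],cv2.resize(s,(400,420),interpolation=cv2.INTER_CUBIC)])[:,:,::-1])
E
```

```text
[557.48422528 220.91402445 159.81839775] [-0.07038672 -0.48433129 -0.28372671] [ 1.05973609e+00  2.34912684e-03 -4.00445851e+01]
```

View pics/w2.png

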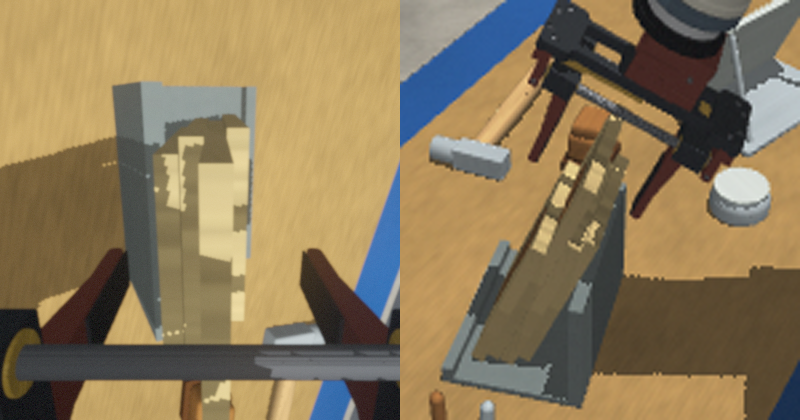

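The fingers straddle the tall board, centred at (215,200) between tips at 125 and 305. I'll close the gripper.

Emit:
step_arm(
  steps=[
    [1,[0,0,0],[0,0,0]],
    [1,[0,0,0],[0,0,0]],
    [1,[0,0,0],[0,0,0]],
    [1,[0,0,0],[0,0,0]],
    [1,[0,0,0],[0,0,0]],
  ],
)

```text
time_s: 5.25
position: [557.9, 221.3, 160.5]
ee_rot: [1.725, 2.265, 0.484]
ft_force: [0.3, 0.2, 0.3]
opening: 51.4
grip_force: 0.0
```

Emit:
step_arm(
  steps=[
    [1,[0,0,0],[0,0,0]],
    [1,[0,0,0],[0,0,0]],
    [1,[0,0,0],[0,0,0]],
    [1,[0,0,0],[0,0,0]],
    [1,[0,0,0],[0,0,0]],
  ],
)

```text
time_s: 5.75
position: [557.8, 221.3, 160.3]
ee_rot: [1.726, 2.266, 0.483]
ft_force: [1.6, 0.8, -0.9]
opening: 11.7
grip_force: 30.0
```

Emit:
step_arm(
  steps=[
    [1,[0,0,-0.2],[0,0,0]],
    [1,[0,0,-0.4],[0,0,0]],
    [1,[0,0,-0.5],[0,0,0]],
    [1,[0,0,-0.5],[0,0,0]],
    [1,[0,0,-0.5],[0,0,0]],
  ],
)

```text
time_s: 6.25
position: [536.5, 215.4, 209.5]
ee_rot: [1.726, 2.265, 0.484]
ft_force: [0.8, 0.5, -2.3]
opening: 11.7
grip_force: 30.0
```

Emit:
step_arm(
  steps=[
    [1,[0,0,-0.5],[0,0,0]],
    [1,[0,0,-0.5],[0,0,0]],
    [1,[0,0,-0.5],[0,0,0]],
    [1,[0,0,-0.5],[0,0,0]],
    [1,[0,0,-0.5],[0,0,0]],
  ],
)

```text
time_s: 6.75
position: [512.1, 208.6, 266.3]
ee_rot: [1.726, 2.266, 0.483]
ft_force: [0.4, 0.1, -1.8]
opening: 12.0
grip_force: 30.0
```

Emit:
step_arm(
  steps=[
    [1,[0,0,-0.4],[0,0,0]],
    [1,[0,0,-0.4],[0,0,0]],
    [1,[0,0,-0.4],[0,0,0]],
    [1,[0,0,-0.4],[0,0,0]],
    [1,[0,0,-0.4],[0,0,0]],
  ],
)

```text
time_s: 7.25
position: [492.6, 203.2, 311.6]
ee_rot: [1.726, 2.266, 0.483]
ft_force: [0.9, -0.3, -2.4]
opening: 12.2
grip_force: 30.0
```

Emit:
step_arm(
  steps=[
    [1,[0,0,-0.4],[0,0,0]],
    [1,[0,0,-0.4],[0,0,0]],
    [1,[0,0,-0.4],[0,0,0]],
    [1,[0,0,-0.4],[0,0,0]],
    [1,[0,0,-0.4],[0,0,0]],
  ],
)

```text
time_s: 7.75
position: [473.0, 197.8, 357.4]
ee_rot: [1.726, 2.265, 0.484]
ft_force: [-0.3, 0.6, -2.7]
opening: 12.0
grip_force: 30.0
```

```bash
python3 - <<'E'
from h import *
print(robot.get_obs())
w=robot.read_camera("wrist");s=robot.read_camera("side")[120:320,180:380]
cv2.imwrite('pics/w3.png',np.hstack([w[:,60:440],cv2.resize(s,(420,420),interpolation=cv2.INTER_CUBIC)])[:,:,::-1])
E
```

```text
{'time_s': 7.75, 'qpos': array([ 0.40628693, -0.07897364,  1.98716741, -0.07589377,  0.81806558,
        0.17761908]), 'joint_vel': array([ 0.01521936, -0.16825259, -0.06085737,  0.01036449,  0.23093566,
       -0.00592682]), 'joint_torque': array([ -0.09082552, -26.41801894, -32.42632627,  -0.17595545,
        -2.12526172,   0.03768219]), 'position': array([472.97450668, 197.7865612 , 357.39200265]), 'ee_rot': array([1.72562245, 2.26547086, 0.4836176 ]), 'ft_force': array([-0.34847183,  0.56442233, -2.71883771]), 'torque': array([-0.15896779,  0.23609082, -0.02718636]), 'grip_force': 29.99973177909851, 'opening': 11.964248636752702}
```

View pics/w3.png

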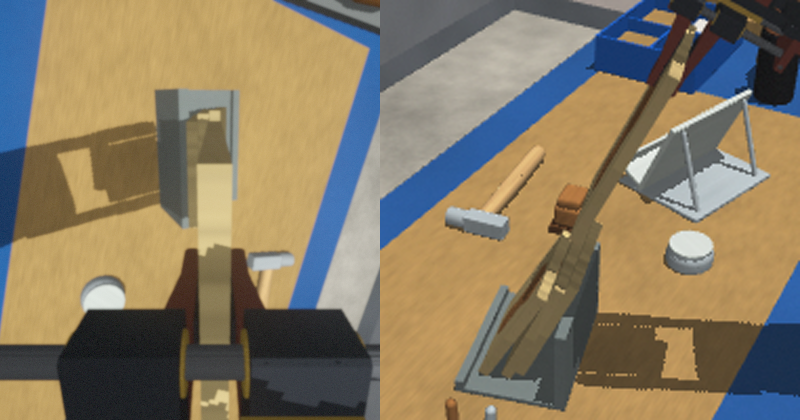

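The wrist and side views show the tall board held and clear of the stack. The three short boards still lean on the rack, top edges near (565,245) in the side crop. Next is the transfer to a hover above the easel.

```bash
python3 - <<'E'
from h import *
p,Rt=now();Rg,B=frame(EAS[2]);E,t=easel(*EAS)
hov=t+E@np.array([20,-1,169+145.]);print(hov)
rows(1,p,Rt,[(hov,Rg)],.9)
E
```

```text
[ 497.97915997 -181.57275638  310.98800656]
[[1, [-0.83, -0.2, 0.02], [0.0, -0.024, 0.054]], [1, [-0.83, -0.18, 0.04], [0.0, -0.024, 0.054]], [1, [-0.84, -0.15, 0.05], [0.0, -0.024, 0.054]], [1, [-0.84, -0.13, 0.06], [0.0, -0.024, 0.054]], [1, [-0.84, -0.11, 0.07], [0.0, -0.024, 0.054]]]
[[1, [-0.84, -0.08, 0.08], [0.0, -0.024, 0.054]], [1, [-0.85, -0.06, 0.09], [0.0, -0.024, 0.054]], [1, [-0.85, -0.03, 0.1], [0.0, -0.024, 0.054]], [1, [-0.84, -0.01, 0.11], [0.0, -0.024, 0.054]], [1, [-0.84, 0.01, 0.12], [0.0, -0.024, 0.054]]]
[[1, [-0.84, 0.04, 0.13], [0.0, -0.024, 0.054]], [1, [-0.84, 0.06, 0.14], [0.0, -0.024, 0.054]], [1, [-0.83, 0.09, 0.15], [0.0, -0.024, 0.054]], [1, [-0.83, 0.11, 0.16], [0.0, -0.024, 0.054]], [1, [-0.82, 0.13, 0.17], [0.0, -0.024, 0.054]]]
[[1, [-0.82, 0.16, 0.18], [0.0, -0.024, 0.054]], [1, [-0.81, 0.18, 0.19], [0.0, -0.024, 0.054]], [1, [-0.8, 0.2, 0.2], [0.0, -0.024, 0.054]]]
```

Emit:
step_arm(
  steps=[
    [1,[-0.83,-0.2,0],[0,-0.024,0.054]],
    [1,[-0.83,-0.18,0.02],[0,-0.024,0.054]],
    [1,[-0.84,-0.15,0.02],[0,-0.024,0.054]],
    [1,[-0.84,-0.13,0.05],[0,-0.024,0.054]],
    [1,[-0.84,-0.11,0.06],[0,-0.024,0.054]],
  ],
)

```text
time_s: 8.35
position: [479.0, 91.4, 344.9]
ee_rot: [1.884, 2.11, 0.45]
ft_force: [0.5, -0.1, -1.5]
opening: 12.1
grip_force: 30.0
```

Emit:
step_arm(
  steps=[
    [1,[-0.84,-0.08,0.08],[0,-0.024,0.054]],
    [1,[-0.85,-0.06,0.09],[0,-0.024,0.054]],
    [1,[-0.85,-0.03,0.1],[0,-0.024,0.054]],
    [1,[-0.84,-0.01,0.11],[0,-0.024,0.054]],
    [1,[-0.84,0.01,0.12],[0,-0.024,0.054]],
  ],
)

```text
time_s: 8.85
position: [485.8, -14.0, 331.7]
ee_rot: [2.028, 1.945, 0.415]
ft_force: [-0.5, 1.0, -2.3]
opening: 12.0
grip_force: 30.0
```

Emit:
step_arm(
  steps=[
    [1,[-0.84,0.04,0.13],[0,-0.024,0.054]],
    [1,[-0.84,0.06,0.14],[0,-0.024,0.054]],
    [1,[-0.83,0.09,0.15],[0,-0.024,0.054]],
    [1,[-0.83,0.11,0.16],[0,-0.024,0.054]],
    [1,[-0.82,0.13,0.17],[0,-0.024,0.054]],
  ],
)

```text
time_s: 9.35
position: [492.5, -119.4, 318.8]
ee_rot: [2.16, 1.772, 0.378]
ft_force: [-0.0, -0.0, -1.6]
opening: 12.1
grip_force: 30.0
```

Emit:
step_arm(
  steps=[
    [1,[-0.82,0.16,0.18],[0,-0.024,0.054]],
    [1,[-0.81,0.18,0.19],[0,-0.024,0.054]],
    [1,[-0.8,0.2,0.2],[0,-0.024,0.054]],
    [1,[0,0,0],[0,0,0]],
  ],
)

```text
time_s: 9.75
position: [496.7, -183.3, 311.0]
ee_rot: [2.233, 1.663, 0.355]
ft_force: [-0.6, 0.4, -0.9]
opening: 11.9
grip_force: 30.0
```

```bash
python3 - <<'E'
from h import *
p,Rt=now();Rg,B=frame(EAS[2]);E,t=easel(*EAS)
print("easel-frame TCP",E.T@(p-t),np.degrees(R.from_matrix(Rt.T@Rg).as_rotvec()),robot.get_obs()['qpos'])
np.savez('w4.npz',p=p,R=Rt)
w=robot.read_camera("wrist");s=robot.read_camera("side")[80:240,270:410]
cv2.imwrite('pics/w4.png',np.hstack([cv2.resize(w[:,100:400],(420,588),interpolation=cv2.INTER_CUBIC)[:560],cv2.resize(s,(380,434),interpolation=cv2.INTER_CUBIC)[:560] if 0 else cv2.copyMakeBorder(cv2.resize(s,(380,434),interpolation=cv2.INTER_CUBIC),0,126,0,0,0)])[:,:,::-1])
E
```

```text
easel-frame TCP [ 19.34541441  -3.04748359 314.2778269 ] [-0.00127455 -0.01042542 -0.14879211] [-0.40362363  0.00259428  2.02055299  0.07288598  0.70340236 -0.15873761]
```

View pics/w4.png

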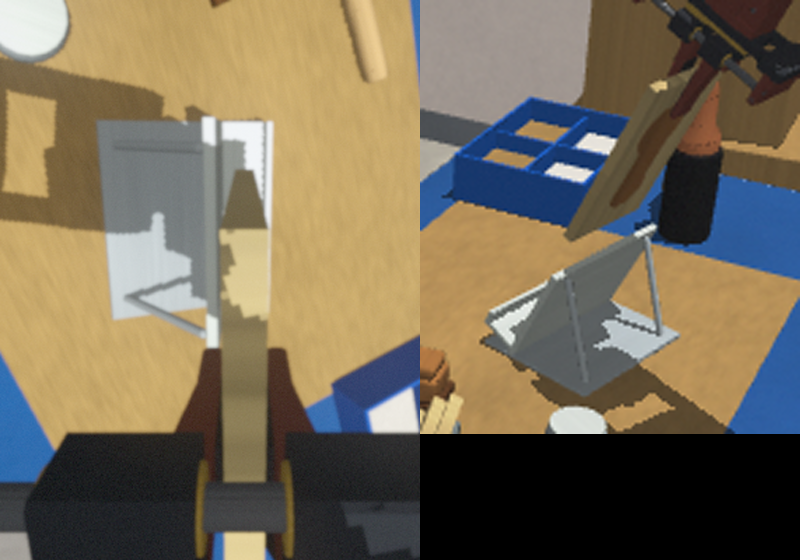

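The wrist view shows the board above the ledge, parallel to the plate. The plate's top strip runs x 203–218, y 118–345, and the lip is at x 273. I'll check the easel pose from these.

```bash
python3 - <<'E'
from h import *
d=np.load('w4.npz');p,Rt=d['p'],d['R'];c=robot.get_calibration("wrist");T=c['T_tool_cam']
E,t=easel(*EAS)
def hit(u,v,z):
    r=T[:3,:3]@np.array([((100+u/1.4)-c['cx'])/c['fx'],(v/1.4-c['cy'])/c['fy'],1]);return T[:3,3]+r*(z-T[2,3])/r[2]
for n,u,v,ez in(("top front +y (0,90,125)",218,119,125),("top front -y (0,-90,125)",218,347,125),("lip outer +y (45,90,14)",273,121,14),("board foot front (.,60,0)",255,170,None),("board foot back",235,170,None),("board top side",0,0,-1)):
    if ez==-1: continue
    P=hit(u,v,314.3-ez if ez is not None else 169)
    print(n,np.round(P,1),"easel frame:",np.round(E.T@(Rt@P+p-t),1))
E
```

```text
top front +y (0,90,125) [ 92.7 -18.1 189.3] easel frame: [  1.5  89.7 125. ]
top front -y (0,-90,125) [-74.7 -20.5 189.3] easel frame: [ -1.3 -77.7 125. ]
lip outer +y (45,90,14) [ 93.8  25.2 300.3] easel frame: [44.8 90.7 14. ]
board foot front (.,60,0) [ 60.7   6.7 169. ] easel frame: [ 26.2  57.7 145.3]
board foot back [ 60.7  -6.4 169. ] easel frame: [ 13.1  57.7 145.3]
```

The easel fit agrees within about 2 mm, and the board sits centred in the tool. Descending with 6 mm clearance from the plate.

Emit:
step_arm(
  steps=[
    [1,[0.1,-0.28,0.3],[0,0,-0.005]],
    [1,[0,0,0.7],[0,0,0]],
    [1,[0,0,0.7],[0,0,0]],
    [1,[0,0,0.7],[0,0,0]],
    [1,[0,0,0.7],[0,0,0]],
  ],
)

```text
time_s: 10.35
position: [521.4, -185.2, 236.8]
ee_rot: [2.228, 1.671, 0.356]
ft_force: [0.4, 0.3, -1.8]
opening: 12.2
grip_force: 30.0
```

Emit:
step_arm(
  steps=[
    [1,[0,0,0.7],[0,0,0]],
    [1,[0,0,0.6],[0,0,0]],
    [1,[0,0,0.5],[0,0,0]],
    [1,[0,0,0.3],[0,0,0]],
    [1,[0,0,0],[0,0,0]],
  ],
)

```text
time_s: 10.85
position: [541.9, -191.8, 188.9]
ee_rot: [2.23, 1.67, 0.355]
ft_force: [-0.4, 0.1, -1.7]
opening: 11.8
grip_force: 30.0
```

```bash
python3 - <<'E'
from h import *
p,Rt=now();Rg,B=frame(EAS[2]);E,t=easel(*EAS);o=robot.get_obs()
print("easel-frame TCP",E.T@(p-t),np.degrees(R.from_matrix(Rt.T@Rg).as_rotvec()),"F",E.T@o['ft_force'])
w=robot.read_camera("wrist");s=robot.read_camera("side")[80:240,270:410]
cv2.imwrite('pics/w5.png',np.hstack([cv2.resize(w[:,100:400],(420,588),interpolation=cv2.INTER_CUBIC)[:434],cv2.resize(s,(380,434),interpolation=cv2.INTER_CUBIC)])[:,:,::-1])
E
```

```text
easel-frame TCP [ 11.46256461   1.66667175 184.20940226] [-0.05111517 -0.10750005  0.15001434] F [-1.07669317 -0.05680887 -1.38688994]
```

View pics/w5.png

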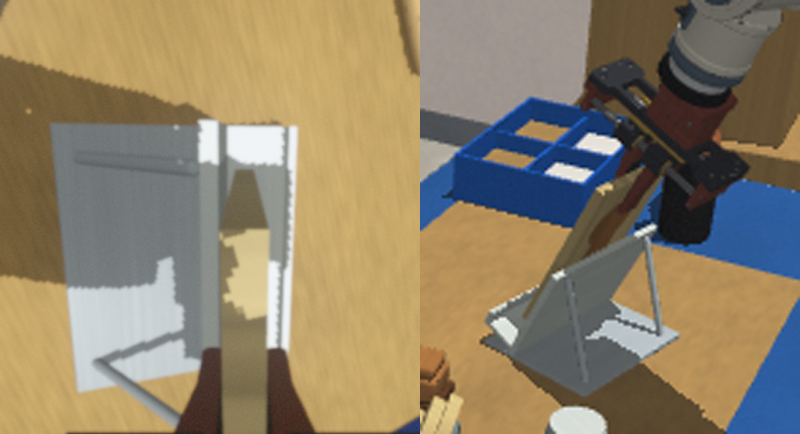

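The views show the board between plate and lip, about 15 mm above the ledge. I'll lower it gently while watching the force.

Emit:
step_arm(
  steps=[
    [1,[0,-0.1,0.25],[0,0,0]],
    [1,[0,-0.05,0.15],[0,0,0]],
    [1,[0,0,0.06],[0,0,0]],
    [1,[0,0,0],[0,0,0]],
  ],
)

```text
time_s: 11.35
position: [543.3, -192.8, 177.8]
ee_rot: [2.229, 1.668, 0.356]
ft_force: [-0.1, -0.4, -2.3]
opening: 11.6
grip_force: 30.0
```

Emit:
step_arm(
  steps=[
    [1,[0,0,0.06],[0,0,0]],
    [1,[0,0,0],[0,0,0]],
  ],
)

```text
time_s: 11.55
position: [544.0, -193.0, 176.6]
ee_rot: [2.229, 1.668, 0.356]
ft_force: [-0.0, 0.6, -2.2]
opening: 11.7
grip_force: 30.0
```

Emit:
step_arm(
  steps=[
    [1,[0,0,0.04],[0,0,0]],
    [1,[0,0,0],[0,0,0]],
  ],
)

```text
time_s: 11.75
position: [544.4, -193.0, 175.7]
ee_rot: [2.229, 1.668, 0.356]
ft_force: [-0.5, 0.0, -2.0]
opening: 12.0
grip_force: 30.0
```

Emit:
step_arm(
  steps=[
    [1,[0,0,0.04],[0,0,0]],
    [1,[0,0,0],[0,0,0]],
  ],
)

```text
time_s: 11.95
position: [544.7, -193.1, 174.7]
ee_rot: [2.229, 1.668, 0.356]
ft_force: [-0.5, 0.3, -2.6]
opening: 12.0
grip_force: 30.0
```

Emit:
step_arm(
  steps=[
    [1,[0,0,0.04],[0,0,0]],
    [1,[0,0,0],[0,0,0]],
  ],
)

```text
time_s: 12.15
position: [545.1, -193.2, 173.8]
ee_rot: [2.229, 1.669, 0.356]
ft_force: [-0.3, -0.1, -1.4]
opening: 12.2
grip_force: 30.0
```

Emit:
step_arm(
  steps=[
    [1,[0,0,0.04],[0,0,0]],
    [1,[0,0,0],[0,0,0]],
  ],
)

```text
time_s: 12.35
position: [545.5, -193.4, 172.8]
ee_rot: [2.229, 1.669, 0.356]
ft_force: [-0.2, 0.4, -1.6]
opening: 11.6
grip_force: 30.0
```

Emit:
step_arm(
  steps=[
    [1,[0,0,0.04],[0,0,0]],
    [1,[0,0,0],[0,0,0]],
  ],
)

```text
time_s: 12.55
position: [545.9, -193.5, 172.0]
ee_rot: [2.229, 1.668, 0.356]
ft_force: [-0.0, 0.9, -1.6]
opening: 11.9
grip_force: 30.0
```

Emit:
step_arm(
  steps=[
    [1,[0,0,0.04],[0,0,0]],
    [1,[0,0,0],[0,0,0]],
  ],
)

```text
time_s: 12.75
position: [546.2, -193.3, 171.9]
ee_rot: [2.229, 1.669, 0.356]
ft_force: [-5.7, 4.4, 9.7]
opening: 12.0
grip_force: 30.0
```

```bash
python3 - <<'E'
from h import *
p,Rt=now();E,t=easel(*EAS);o=robot.get_obs()
print("easel-frame TCP",E.T@(p-t),"F",E.T@o['ft_force'],o['torque'])
E
```

```text
easel-frame TCP [  8.72067001   1.41430015 166.79957697] F [-2.20943033  2.61816277 11.6349066 ] [ 0.30069057  0.80041063 -0.04437753]
```

The board touched the ledge at about 10 N. I'll back off slightly, then bring it toward the plate.

Emit:
step_arm(
  steps=[
    [1,[0,0,-0.03],[0,0,0]],
    [1,[0,-0.04,0],[0,0,0]],
    [1,[0,0,0],[0,0,0]],
  ],
)

```text
time_s: 13.05
position: [545.4, -193.3, 171.7]
ee_rot: [2.228, 1.668, 0.356]
ft_force: [-1.4, 1.4, 2.5]
opening: 12.0
grip_force: 30.0
```

Emit:
step_arm(
  steps=[
    [1,[0,-0.04,0],[0,0,0]],
    [1,[0,0,0],[0,0,0]],
  ],
)

```text
time_s: 13.25
position: [544.8, -193.2, 171.4]
ee_rot: [2.228, 1.668, 0.357]
ft_force: [1.1, 0.4, 1.7]
opening: 12.0
grip_force: 30.0
```

Emit:
step_arm(
  steps=[
    [1,[0,-0.03,0],[0,0,0]],
    [1,[0,0,0],[0,0,0]],
  ],
)

```text
time_s: 13.45
position: [543.9, -193.0, 171.0]
ee_rot: [2.228, 1.668, 0.356]
ft_force: [0.3, 0.3, 1.9]
opening: 12.0
grip_force: 30.0
```

Emit:
step_arm(
  steps=[
    [1,[0,-0.04,0],[0,0,0]],
    [1,[0,0,0],[0,0,0]],
  ],
)

```text
time_s: 13.65
position: [543.1, -192.8, 170.6]
ee_rot: [2.228, 1.667, 0.357]
ft_force: [1.4, -0.7, 2.4]
opening: 11.9
grip_force: 30.0
```

Emit:
step_arm(
  steps=[
    [1,[0,-0.04,0],[0,0,0]],
    [1,[0,0,0],[0,0,0]],
  ],
)

```text
time_s: 13.85
position: [542.8, -192.7, 170.5]
ee_rot: [2.228, 1.666, 0.358]
ft_force: [4.5, -1.3, 1.4]
opening: 12.0
grip_force: 30.0
```

```bash
python3 - <<'E'
from h import *
p,Rt=now();E,t=easel(*EAS);o=robot.get_obs()
print("easel-frame TCP",E.T@(p-t),"F",E.T@o['ft_force'],o['torque'])
E
```

```text
easel-frame TCP [  4.99069102   1.03115126 166.86070811] F [ 4.86853352  0.04581488 -0.6142224 ] [-0.29939635 -1.02210199 -0.30267053]
```

The board is against the plate (5 N) and on the ledge. Releasing.

Emit:
step_arm(
  steps=[
    [0.8,[0,0,0.02],[0,0,0]],
    [0.6,[0,0,0],[0,0,0]],
    [0.5,[0,0,0],[0,0,0]],
    [0.4,[0,0,0],[0,0,0]],
    [0.4,[0,0,0],[0,0,0]],
  ],
)

```text
time_s: 14.35
position: [541.7, -192.2, 169.2]
ee_rot: [2.229, 1.669, 0.355]
ft_force: [0.5, -0.6, 0.2]
opening: 45.8
grip_force: 0.0
```

Emit:
step_arm(
  steps=[
    [0.4,[0,0,0],[0,0,0]],
    [0.4,[0,0,0],[0,0,0]],
    [0.4,[0,0,-0.2],[0,0,0]],
    [0.4,[0,0,-0.4],[0,0,0]],
    [0.4,[0,0,-0.6],[0,0,0]],
  ],
)

```text
time_s: 14.85
position: [529.7, -188.7, 197.1]
ee_rot: [2.23, 1.669, 0.355]
ft_force: [0.4, -0.1, 0.6]
opening: 52.8
grip_force: 0.0
```

Emit:
step_arm(
  steps=[
    [0.4,[0,0,-0.8],[0,0,0]],
    [0.4,[0,0,-0.9],[0,0,0]],
    [0.4,[0,0,-0.9],[0,0,0]],
    [0.4,[0,0,-0.9],[0,0,0]],
    [0.4,[0,0,0],[0,0,0]],
  ],
)

```text
time_s: 15.35
position: [496.5, -179.2, 280.3]
ee_rot: [2.225, 1.665, 0.359]
ft_force: [0.1, -0.5, 0.6]
opening: 52.6
grip_force: 0.0
```

```bash
python3 - <<'E'
from h import *
p,Rt=now();np.savez('w6.npz',p=p,R=Rt);print(p)
w=robot.read_camera("wrist");s=robot.read_camera("side")[120:320,200:380]
cv2.imwrite('pics/w6.png',np.hstack([cv2.resize(w[:,100:400],(420,588),interpolation=cv2.INTER_CUBIC)[:422],cv2.resize(s,(380,422),interpolation=cv2.INTER_CUBIC)])[:,:,::-1])
E
```

```text
[ 496.53727493 -179.22596025  280.27450246]
```

View pics/w6.png

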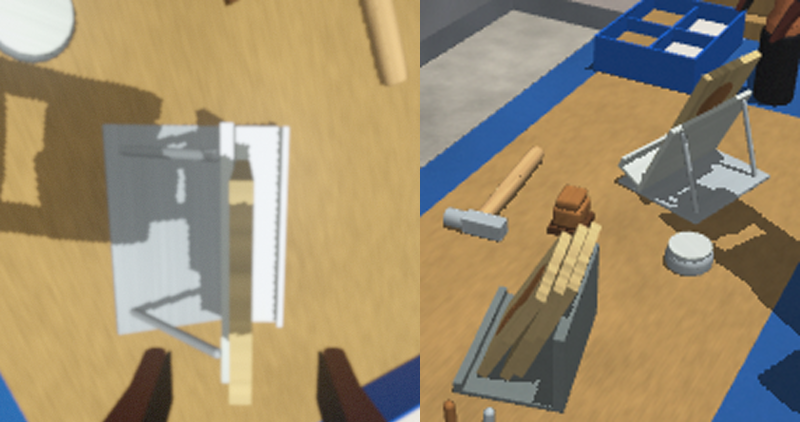

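The wrist view shows the tall board flat along the plate, top edge (240,180)–(240,404) inside the plate width. In the side view the three short boards lean on the rack, and the tin, heel and hammer haven't moved. The fingers are clear, so I'm handing in.

```bash
python3 -c "
from bench import robot
print(robot.sign_off())"
```

```text
the job is handed in; nothing more can be done
None
```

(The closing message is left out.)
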